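Swap three pots round on their risers so the tops stand level

ROBOT

A 6-joint arm with a two-finger parallel gripper is mounted at the origin on the work surface; the furniture and walls round the work are solid. World frame = base frame: x ahead of the robot, y to its left, z up, the work surface at z = 0. Lengths are in m, angles in rad, forces in N, time in s.
With the tool pointing down it reaches from about 0.225 to 0.875 m from the base axis. Payload 3.4 kg.
Tool frame: the origin (TCP) lies on the centre line of the jaws, within the pads' length; the fingertips stand 11 mm ahead of it and the grasp point (between the pads) lies 8 mm behind it; z points along the fingers, y is the line along which they close (so a half turn about z gives the same grasp; the last joint's range is limited). The gripper opens to 85 mm and grips with 20 to 120 N. Pads are 22 mm wide; open, the fingers measure 114 mm over their backs; the gripper's body (76 mm by 85 mm) begins 54 mm behind the grasp point. The pads swing forward as they close: fully open they stand 13 mm farther back than shut.
Start: joints at [-1.222, 0.276, 1.505, -0, 1.361, -0.121], TCP at [0.26, -0.513, 0.208] pointing down, gripper open.
Joint ranges: [-2.89, 2.89], [-0.75, 2.08], [0.22, 2.7], [-1.18, 4.32], [0.11, 2.71], [-2.7, 2.7]. Speed limits (rad/s): [2.57, 2.57, 3.14, 3.14, 3.14, 3.14].

INTERFACE

Orientations are given as a unit quaternion [w, x, y, z].
In Python, from rig import manip, eyes, job gives the robot as it stands.
- The arm moves only by the tool drive_tool, never from a script. Its argument "rows" is a list of rows, each a list of 3 entries, a list of its own where there are three numbers: the turn, a rotation vector about the world's x, y, z in rad, then the shift along the world's x, y, z in cm, then the finger opening in cm, from 0 to 8.54. A call has 1 to 8 rows; each row shifts and turns the commanded pose from where the row before left it; what a row does not reach is not made up. A row lasts 1/8 s, in which the tool goes at most 62.5 mm and 10.7 degrees, less where a joint would pass 70% of its speed; a pose out of reach is approached as far as the arm can. A call is refused whole if a number of a shift passes 6.25 or a number of a turn 0.188, either way. A call with a gripper value outside its range is refused whole. The fingers move at their own pace and stop on an object; "force" is the grip in N (left out, the last holds). Time passes only in rows, so rows that do not move let the fingers close. It gives the time, the measured TCP pose, the force, the opening and the grip force at its end, in the units of the state.
- manip.get_state(): the state, without advancing time (a new reading comes with each control period).
- eyes.get_image(name): name is "side" or "top"; returns the picture (480x640x3 uint8, red, green, blue); there is no depth.
- eyes.get_calibration(name): a dict with "camera_matrix" (3x3 intrinsics, pixels), "k1" (the pictures are not rectified: a ray, as slopes to the right and down, at radius r is drawn at 1 + k1 r^2 times it, then the intrinsics apply), "view" (4x4, takes a point from world to camera coordinates). Camera axes: x right, y up, looking along -z (the intrinsics and any distortion apply to the point x, -y, -z); pixel columns grow to the right and rows downward; lengths in m; the calibration is good to about 2 mm. A picture is of the moment at which its call begins. get_calibration takes no time and is no camera call.
- job.sign_off(): hands the job in; it is judged then, once.
The state is a dict: "clock": time; "qpos": joint angles; "qd": joint speeds; "effort": joint torques, N m; "position": TCP position; "ee_rot": TCP orientation; "contact_force": force on the tool from outside, world axes, zero at the start; "moment": the same for the moment, N m; "width": finger opening in m; "gripper_force": force on a finger pad.
Only numpy, scipy, OpenCV 4.12 (cv2) and the standard library are available. Lean on these libraries where they do the work, as an engineer would, in place of code of your own. Each camera call takes 0.05 s, during which the arm holds its last target. There are 200 camera calls.

TASK

Each of the three things on the wooden risers is on the wrong one. Swap them round so that their tops come level for the light: the tall pot centred on the low round riser, the glass jar centred on the middle square riser, and the short pot centred on the high hexagonal riser, all upright and let go. Begin by parking one of the three upright on the cork mat and letting go of it there; tip nothing over, and leave the black pot and the climate meter where they are.

Things in the scene. Friction and masses are not known exactly. Their poses are not given: they have to be found in the camera images.
- tall_pot: Terracotta pot standing in another one, so with two rims: round, 82 high, 68 across the top rim (its top 15 mm are the best grip) and at the lower rim 58 up, narrower at the foot (50). Loose, under 0.1 kg. Starts on the high riser. Origin: centre of the underside; z up.
- short_pot: Single terracotta pot with dark soil, round, 58 high, 68 across the rim (top 15 mm, the best grip), 50 across the foot. Loose, under 0.15 kg. Starts on the middle riser. Origin: centre of the underside; z up.
- glass_jar: Round glass seed jar with a grey metal lid, 52 across, 69 high (its upper 7 mm, the lid's top, is not solid: grip it round the body 20 to 55 above the underside). Loose, under 0.15 kg. Starts on the low riser. Origin: centre of the underside; z up.
- low_riser: Round wooden disc, 96 across, 12 high, flat top, fixed. Origin: centre of the underside, on the table; z up.
- middle_riser: Square wooden block, 92 x 92, 25 high, flat top, fixed. Origin: centre of the underside, on the table; z up.
- high_riser: Hexagonal wooden block, 94 across the flats, 36 high, flat top, fixed. Origin: centre of the underside, on the table; z up.
- cork_mat: Oblong cork mat, 100 (its x) x 130 (its y), 4 thick, fixed, empty at the start: the free parking spot, one thing wide. Origin: centre of the underside, on the table; z up.
- black_pot: Bystander: empty black pot on the table, 68 across the rim, 58 high, loose. Origin: centre of the underside.
- meter: Bystander: small white climate meter with a display, upright on the table, 42 x 62 x 58 high, loose. Origin: underside.
Things that resemble listed ones, but are neither listed nor needed, are in the scene too. Leave any purple look-alike of the low_riser alone. Leave any green look-alike of the short_pot alone.

How it is judged:
By the outcome, as a careful person would: the job done as asked, in the order asked, and still so for the second after the job is handed in, with the robot touching nothing.
It also fails if it takes over 118 s, if anything falls off the work surface, if the arm or the gripper's body presses on something with over 40 N, if the wrist force passes 120 N, or if a joint passes its speed limit or range.

## Working session

There is one attempt and no reset: what is moved stays moved. The work goes in short steps, Python scripts to look and compute and a tool call to move; the robot and the scene stay as the last step left them, time stands still between calls to the robot, and variables do not carry over. Pictures are saved under pics/ and viewed, at most 18 in all, crops included, and the job is handed in when it is done.

Besides the shell and the picture viewer there is one more tool, called after "Call:" by a JSON object that holds its "op" and its "data". drive_tool: Moves the arm, as the interface text tells. Its arguments: {"type":"object","properties":{"rows":{"type":"array"},"force":{"type":"number"}},"required":["rows"]}

```bash
mkdir -p pics; ls; cat > h.py <<'E'
import numpy as np, cv2
from rig import manip, eyes, job
def snap(n,f):
    im=eyes.get_image(n); cv2.imwrite('pics/'+f,im[:,:,::-1]); return im
def ray(n,u,v):
    c=eyes.get_calibration(n);K=np.array(c['camera_matrix'],float);V=np.array(c['view'],float)
    xd=(u-K[0,2])/K[0,0];yd=(v-K[1,2])/K[1,1];x,y=xd,yd
    for _ in range(30):
        s=1+c['k1']*(x*x+y*y);x,y=xd/s,yd/s
    d=V[:3,:3].T@np.array([x,-y,-1.]);o=-V[:3,:3].T@V[:3,3];return o,d
def at(n,u,v,z):
    o,d=ray(n,u,v);return o+d*(z-o[2])/d[2]
def proj(n,p):
    c=eyes.get_calibration(n);K=np.array(c['camera_matrix'],float);V=np.array(c['view'],float)
    q=V[:3,:3]@np.array(p)+V[:3,3];x,y=q[0]/-q[2],-q[1]/-q[2];s=1+c['k1']*(x*x+y*y)
    return K[0,0]*x*s+K[0,2],K[1,1]*y*s+K[1,2]
E
python3 - <<'E'
from h import *
snap('top','t0.png');snap('side','s0.png')
for n in('top','side'):
    o,d=ray(n,320,240);print(n,o.round(3),d.round(3))
s=manip.get_state();print(s['position'],s['ee_rot'],s['width'],s['clock'])
E
```

```text
pics
top [ 0.242 -0.011  1.282] [ 0.094 -0.012 -0.995]
side [0.387 0.94  0.656] [-0.051 -0.856 -0.515]
[ 0.26012157 -0.51220732  0.20711249] [-8.48215287e-04  9.72537466e-01  2.32744816e-01 -8.65871672e-05] 0.08538820068970346 0.1
```

View pics/t0.png

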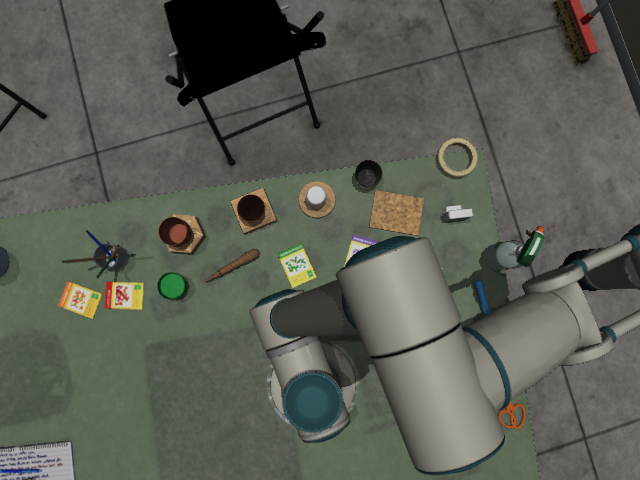

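View pics/s0.png

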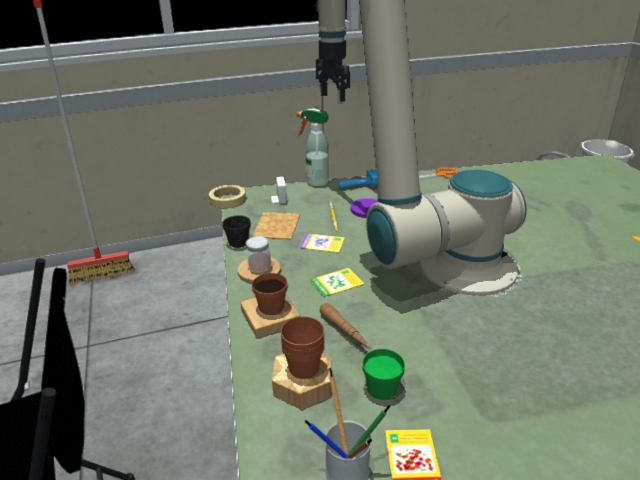

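Top view: tall pot on the hexagon at (180,234), short pot on the square at (252,210), jar on the disc at (317,200), empty mat at (397,212). The bystanders are the black pot at (368,175) and the meter at (458,213). Short-pot candidates are the terracotta one at (252,210) and the green one at (172,286); the terracotta one with soil, on the riser, fits. Low-riser candidates are the wooden disc under the jar and the purple disc, at side view (367,208); the wooden one fits.

```bash
python3 - <<'E'
import cv2
im=cv2.imread('pics/t0.png')
a=cv2.resize(im[160:260,150:350],None,fx=4,fy=4,interpolation=cv2.INTER_CUBIC)
cv2.imwrite('pics/c1.png',a)
s=cv2.imread('pics/s0.png')[170:420,210:410]
cv2.imwrite('pics/c2.png',cv2.resize(s,None,fx=2.4,fy=2.4,interpolation=cv2.INTER_CUBIC))
E
```

```text
(no output)
```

View pics/c1.png

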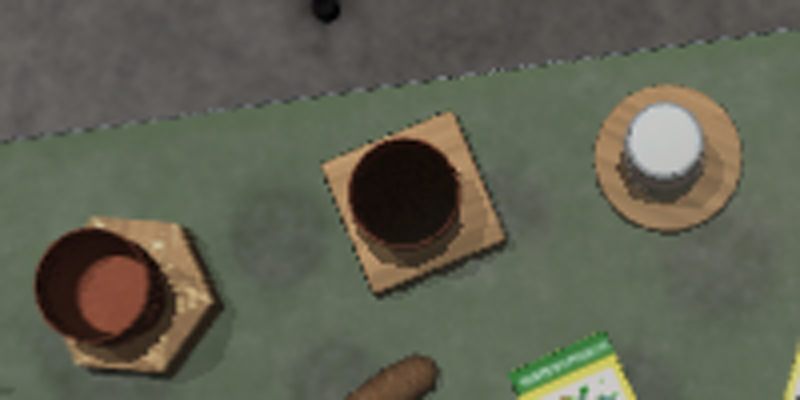

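View pics/c2.png

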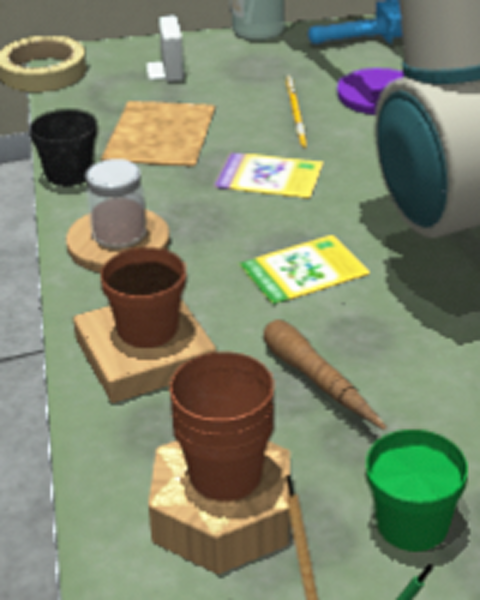

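The crops confirm the targets: c1 shows the tall rim centred at (94,285), the short rim at (405,192) and the jar lid at (665,141). The hexagon is at (129,293), the square at (415,201) and the disc at (669,158). The green pot and the purple disc are clearly separate from these.

```bash
cat > m.py <<'E'
from h import *
def c(x,y): return 150+(x+.5)/4-.5,160+(y+.5)/4-.5
def s(x,y): return 210+(x+.5)/2.4-.5,170+(y+.5)/2.4-.5
if __name__=='__main__':
    P=lambda n,*a:print(n,at(*a).round(4))
    P('tall','top',*c(94,285),.118);P('hex','top',*c(129,293),.036)
    P('short','top',*c(405,192),.083);P('sq','top',*c(415,201),.025)
    P('jar','top',*c(665,141),.081);P('low','top',*c(669,158),.012)
    print('rim widths',[np.linalg.norm(at('top',*c(a,192),z)-at('top',*c(b,192),z)).round(4) for a,b,z in((350,460,.083),(596,742,.012),(627,703,.081))])
    for x,y in((373,191),(424,197),(421,234),(370,228)): P('mat','top',x,y,.004)
    P('black','top',368,175,.058);P('meter','top',458,213,.05);P('green','top',172,286,.05)
    # side view
    P('tall s','side',*s(222,388),.118);P('short s','side',*s(144,275),.083);P('jar s','side',*s(114,178),.081)
    P('low s','side',*s(118,238),.012)
    for x,y in((75,318),(172,292),(216,348),(112,385)):P('sq s','side',*s(x,y),.025)
    for x,y in((107,122),(122,101),(215,104),(202,163),(104,159)):P('mat s','side',*s(x,y),.004)
    for x,y in((150,490),(220,528),(290,505)):P('hex s','side',*s(x,y),.036)
E
python3 m.py
```

```text
tall [0.3813 0.3192 0.118 ]
hex [0.3856 0.3203 0.036 ]
short [0.4381 0.1399 0.083 ]
sq [0.4417 0.1409 0.025 ]
jar [ 0.4664 -0.0188  0.081 ]
low [ 0.4682 -0.0215  0.012 ]
rim widths [np.float64(0.0669), np.float64(0.0941), np.float64(0.0463)]
mat [ 0.488  -0.1684  0.004 ]
mat [ 0.4694 -0.3014  0.004 ]
mat [ 0.3725 -0.2892  0.004 ]
mat [ 0.391  -0.1572  0.004 ]
black [ 0.5185 -0.1506  0.058 ]
meter [ 0.4188 -0.3753  0.05  ]
green [0.2528 0.3407 0.05  ]
tall s [0.3802 0.3202 0.118 ]
short s [0.436  0.1414 0.083 ]
jar s [ 0.4654 -0.0116  0.081 ]
low s [ 0.4672 -0.0181  0.012 ]
sq s [0.4972 0.1167 0.025 ]
sq s [0.4168 0.0872 0.025 ]
sq s [0.382  0.1648 0.025 ]
sq s [0.4634 0.2031 0.025 ]
mat s [ 0.488  -0.2581  0.004 ]
mat s [ 0.4731 -0.306   0.004 ]
mat s [ 0.3686 -0.2888  0.004 ]
mat s [ 0.3862 -0.1607  0.004 ]
mat s [ 0.4877 -0.1781  0.004 ]
hex s [0.4322 0.3267 0.036 ]
hex s [0.3858 0.3643 0.036 ]
hex s [0.3383 0.3475 0.036 ]
```

Both cameras agree to within a few mm, and the sizes and heights fit. The mat centre is (0.430,-0.229). I'll park the jar first, hovering over it now.

Call:
{"op": "drive_tool", "data": {"rows": [[[0,0,0],[2.2,5.5,0],8.54],[[0,0,0],[2.2,5.5,0],8.54],[[0,0,0],[2.2,5.5,0],8.54],[[0,0,0],[2.2,5.5,0],8.54],[[0,0,0],[2.2,5.5,0],8.54],[[0,0,0],[2.2,5.5,0],8.54],[[0,0,0],[2.2,5.5,0],8.54],[[0,0,0],[2.2,5.5,0],8.54]], "force": 30}}

```text
clock: 1.1
position: [0.4366, -0.0709, 0.2078]
ee_rot: [0.0, 0.973, 0.233, 0.0]
contact_force: [1.1, -0.7, -0.9]
width: 0.0853
gripper_force: 0.0
```

Call:
{"op": "drive_tool", "data": {"rows": [[[0,0,0],[1.5,2.8,-2],8.54],[[0,0,0],[1.5,2.7,-2],8.54],[[0,0,0],[0,0,-2],8.54],[[0,0,0],[0,0,-2],8.54],[[0,0,0],[0,0,0],8.54],[[0,0,0],[0,0,0],8.54]]}}

```text
clock: 1.85
position: [0.4667, -0.0179, 0.1284]
ee_rot: [0.0, 0.973, 0.233, 0.0]
contact_force: [1.0, 0.1, -0.6]
width: 0.0855
gripper_force: 0.0
```

```bash
python3 - <<'E'
from h import *
snap('top','t1.png');s=snap('side','s1.png')
p=manip.get_state()['position'];print(p)
u,v=map(int,proj('side',p));print(u,v)
for k in(-.011,.0,.008,.02):print(k,proj('side',p+[0,0,k]))
a=s[v-70:v+110,u-90:u+90];print(u-90,v-70)
cv2.imwrite('pics/c3.png',cv2.resize(a,None,fx=3.3,fy=3.3,interpolation=cv2.INTER_CUBIC)[:,:,::-1])
E
```

```text
[ 0.46699104 -0.01799644  0.12879211]
254 222
-0.011 (np.float64(255.24146765521684), np.float64(227.519155690719))
0.0 (np.float64(254.83753650109958), np.float64(222.9813163517182))
0.008 (np.float64(254.54151618916003), np.float64(219.65186412410333))
0.02 (np.float64(254.09389773656383), np.float64(214.61103158115367))
164 152
```

View pics/c3.png

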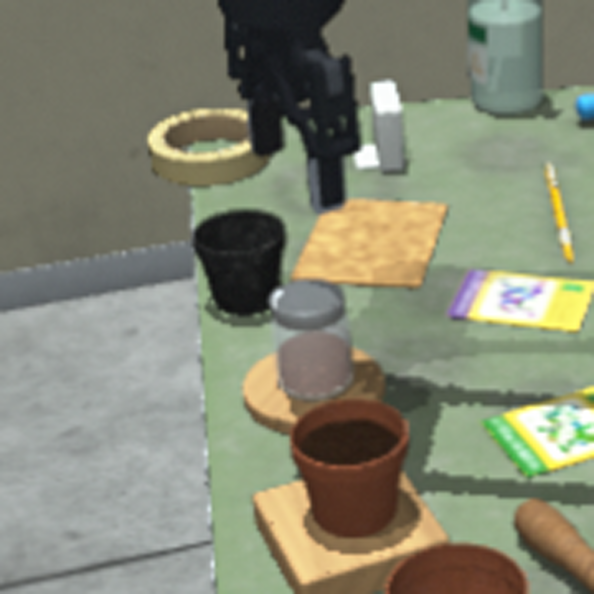

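The crop shows the open fingertips at about (327,207) and (265,152). That is higher than the TCP projection at (300,234), so I'll check it against the top view.

```bash
python3 - <<'E'
from h import *
s=manip.get_state();p=s['position'];print(p,s['clock'],s['ee_rot'])
print(proj('top',p),proj('top',p+[0,0,.3]),proj('side',[.466,-.018,.081]))
im=cv2.imread('pics/t1.png')[120:300,200:440]
cv2.imwrite('pics/c4.png',cv2.resize(im,None,fx=3,fy=3,interpolation=cv2.INTER_CUBIC))
E
```

```text
[ 0.46699104 -0.01799644  0.12879211] 1.95 [3.90271676e-04 9.72573358e-01 2.32594625e-01 8.07737747e-04]
(np.float64(315.5844180792919), np.float64(190.89293486824172)) (np.float64(315.81964808694886), np.float64(157.92559296192223)) (np.float64(257.02725273979945), np.float64(242.34399238838745))
```

View pics/c4.png

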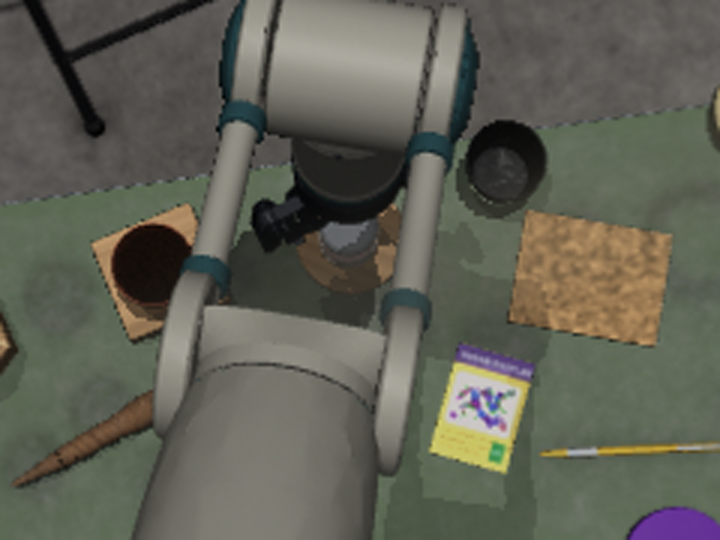

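```bash
python3 - <<'E'
from h import *
p=np.array([.467,-.018,.1288]);y=np.array([-.4527,.8917,0])
for a in(-.05,.05):
  for z in(-.011,.002,.02,.04):
    q=p+a*y+[0,0,z];t=np.array(proj('top',q));s=np.array(proj('side',q))
    print(a,z,'top crop',((t-[200,120])*3).round(),'side crop',((s-[164,152])*3.3).round())
o1,d1=ray('side',263,214.7);o2,d2=ray('top',288,201)
A=np.c_[d1,-d2];k=np.linalg.lstsq(A,o2-o1,rcond=None)[0];print(o1+k[0]*d1,o2+k[1]*d2)
E
```

```text
-0.05 -0.011 top crop [402. 186.] side crop [270. 218.]
-0.05 0.002 top crop [403. 183.] side crop [268. 200.]
-0.05 0.02 top crop [404. 178.] side crop [266. 176.]
-0.05 0.04 top crop [405. 172.] side crop [263. 149.]
0.05 -0.011 top crop [291. 245.] side crop [335. 283.]
0.05 0.002 top crop [290. 242.] side crop [333. 265.]
0.05 0.02 top crop [289. 238.] side crop [331. 239.]
0.05 0.04 top crop [288. 233.] side crop [329. 210.]
[0.44446549 0.0443164  0.18071013] [0.43552343 0.04456614 0.17915256]
```

```bash
python3 - <<'E'
from h import *
a=cv2.imread('pics/s1.png')[:,:,::-1].astype(int);b=snap('side','s2.png').astype(int)
d=abs(a-b).sum(2);print((d>60).sum())
p=np.array([.2601,-.5122,.2071])
for z in(-.011,.002,.02,.04):print(z,proj('side',p+[0,0,z]))
g=cv2.cvtColor(cv2.imread('pics/s0.png'),6)[60:130,315:350]
for r in range(20,50,2):print(60+r,''.join('#' if x<60 else '.' for x in g[r]))
s=manip.get_state();print(s['qpos'],s['position'])
E
```

```text
53
-0.011 (np.float64(332.08940058024945), np.float64(116.30629424327485))
0.002 (np.float64(332.0762951888581), np.float64(111.90328949989664))
0.02 (np.float64(332.0576483073434), np.float64(105.74708634005754))
0.04 (np.float64(332.036228279492), np.float64(98.82457985739748))
80 ....########......###########...###
82 .....#######.......#####..####.####
84 .....#######.........###..#########
86 .....#######..........#############
88 .....#######...........#########...
90 ......######.............#####.....
92 ......######.............#####.....
94 ......######.............#####.....
96 .........................#####.....
98 .........................#####.....
100 .........................#####.....
102 ...................................
104 ...................................
106 ...................................
108 ...................................
[-1.87545347e-01  1.75931306e-01  1.85201926e+00 -7.55370768e-05
  1.11174494e+00  9.13803273e-01] [ 0.46697785 -0.01800907  0.12881096]
```

Both side pictures put the fingertips about 40 mm above where the nominal TCP says. Going down to the nominal height is safe either way, so I'll descend and look again.

Call:
{"op": "drive_tool", "data": {"rows": [[[0,0,0],[0,0,-2],8.54],[[0,0,0],[0,0,-2],8.54],[[0,0,0],[0,0,-2],8.54],[[0,0,0],[0,0,-2],8.54],[[0,0,0],[0,0,0],8.54],[[0,0,0],[0,0,0],8.54]]}}

```text
clock: 2.75
position: [0.4672, -0.018, 0.0488]
ee_rot: [0.0, 0.973, 0.233, 0.001]
contact_force: [0.5, -0.8, -0.2]
width: 0.0853
gripper_force: 0.0
```

```bash
python3 - <<'E'
from h import *
s=snap('side','s3.png');p=manip.get_state()['position'];print(p)
for z in(-.011,.002,.02,.04):
  for a in(-.045,0,.045):print(z,a,((np.array(proj('side',p+np.array([-.4527*a,.8917*a,z])))-[190,160])*4).round())
cv2.imwrite('pics/c5.png',cv2.resize(s[160:300,190:330],None,fx=4,fy=4,interpolation=cv2.INTER_CUBIC)[:,:,::-1])
E
```

```text
[ 0.46728512 -0.01797467  0.04897127]
-0.011 -0.045 [238. 360.]
-0.011 0 [272. 396.]
-0.011 0.045 [307. 436.]
0.002 -0.045 [236. 340.]
0.002 0 [270. 377.]
0.002 0.045 [306. 415.]
0.02 -0.045 [234. 312.]
0.02 0 [267. 348.]
0.02 0.045 [303. 387.]
0.04 -0.045 [231. 281.]
0.04 0 [265. 317.]
0.04 0.045 [301. 354.]
```

View pics/c5.png

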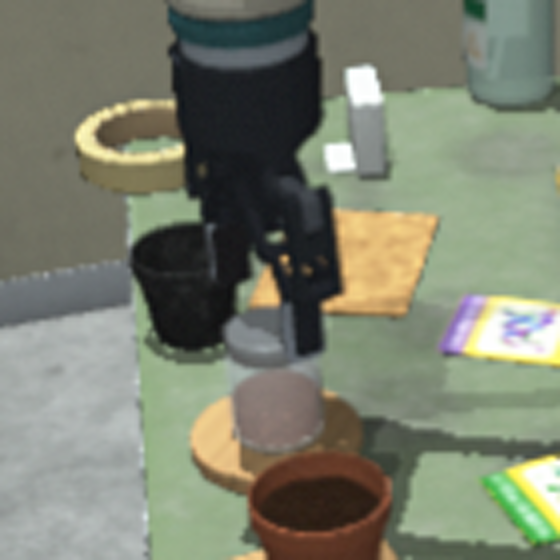

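The tip still shows at (310,355), just below the lid rim. The fingertips really are about 40 mm above the reported TCP, so I'll go lower, gently, and watch the force.

Call:
{"op": "drive_tool", "data": {"rows": [[[0,0,0],[0,0,-1],8.54],[[0,0,0],[0,0,-1],8.54],[[0,0,0],[0,0,-0.3],8.54],[[0,0,0],[0,0,-0.3],8.54],[[0,0,0],[0,0,-0.3],8.54],[[0,0,0],[0,0,0],8.54]]}}

```text
clock: 3.55
position: [0.4662, -0.0177, 0.0188]
ee_rot: [-0.0, 0.973, 0.233, -0.0]
contact_force: [-0.2, 0.0, -0.2]
width: 0.0856
gripper_force: 0.0
```

Call:
{"op": "drive_tool", "data": {"rows": [[[0,0,0],[0,0,-0.2],8.54],[[0,0,0],[0,0,-0.2],8.54],[[0,0,0],[0,0,-0.2],8.54],[[0,0,0],[0,0,0],8.54]]}}

```text
clock: 4.05
position: [0.4662, -0.0177, 0.0128]
ee_rot: [-0.0, 0.973, 0.233, -0.0]
contact_force: [-0.8, 0.3, 0.0]
width: 0.0853
gripper_force: 0.0
```

Call:
{"op": "drive_tool", "data": {"rows": [[[0,0,0],[0,0,-0.2],8.54],[[0,0,0],[0,0,-0.2],8.54],[[0,0,0],[0,0,-0.2],8.54],[[0,0,0],[0,0,-0.2],8.54],[[0,0,0],[0,0,0],8.54]]}}

```text
clock: 4.68
position: [0.4662, -0.0177, 0.0047]
ee_rot: [-0.0, 0.973, 0.233, -0.0]
contact_force: [-0.7, -0.6, 0.1]
width: 0.0851
gripper_force: 0.0
```

```bash
python3 - <<'E'
from h import *
s=snap('side','s4.png');p=manip.get_state()['position'];print(p)
for z in(.002,.04):
  for a in(-.045,.045):print(z,a,((np.array(proj('side',p+np.array([-.4527*a,.8917*a,z])))-[190,160])*4).round())
cv2.imwrite('pics/c6.png',cv2.resize(s[160:300,190:330],None,fx=4,fy=4,interpolation=cv2.INTER_CUBIC)[:,:,::-1])
E
```

```text
[ 0.46623836 -0.01772496  0.00482723]
0.002 -0.045 [245. 406.]
0.002 0.045 [313. 484.]
0.04 -0.045 [239. 349.]
0.04 0.045 [308. 425.]
```

View pics/c6.png

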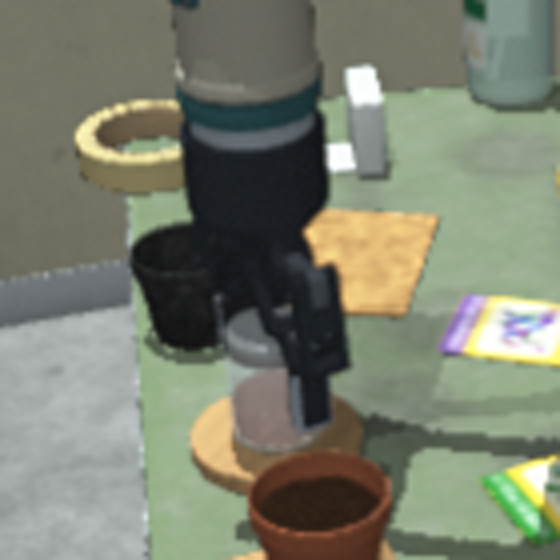

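The near tip is at (315,425), beside the jar body and about 33 mm above its base, with no contact. I'll go down 5 mm more and close.

Call:
{"op": "drive_tool", "data": {"rows": [[[0,0,0],[0,0,-0.25],8.54],[[0,0,0],[0,0,-0.25],8.54],[[0,0,0],[0,0,0],4.5],[[0,0,0],[0,0,0],4.5],[[0,0,0],[0,0,0],4.5],[[0,0,0],[0,0,0],4.5],[[0,0,0],[0,0,0],4.5],[[0,0,0],[0,0,0],4.5]], "force": 30}}

```text
clock: 5.72
position: [0.4663, -0.0177, 0.0002]
ee_rot: [0.0, 0.973, 0.233, 0.0]
contact_force: [-1.6, 0.7, 5.8]
width: 0.0499
gripper_force: 31.7
```

Call:
{"op": "drive_tool", "data": {"rows": [[[0,0,0],[0,0,0.5],4.5],[[0,0,0],[0,0,1.5],4.5],[[0,0,0],[0,0,2],4.5],[[0,0,0],[0,0,2],4.5],[[0,0,0],[0,0,2],4.5],[[0,0,0],[0,0,2],4.5],[[0,0,0],[0,0,0],4.5]]}}

```text
clock: 6.6
position: [0.4676, -0.018, 0.101]
ee_rot: [0.001, 0.973, 0.233, 0.002]
contact_force: [0.6, 0.4, -0.8]
width: 0.0501
gripper_force: 31.4
```

```bash
python3 - <<'E'
from h import *
s=snap('side','s5.png');t=snap('top','t5.png')
cv2.imwrite('pics/c7.png',cv2.resize(np.hstack([s[130:270,180:320],t[140:280,260:400]]),None,fx=2.8,fy=2.8,interpolation=cv2.INTER_CUBIC)[:,:,::-1])
E
```

```text
(no output)
```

View pics/c7.png

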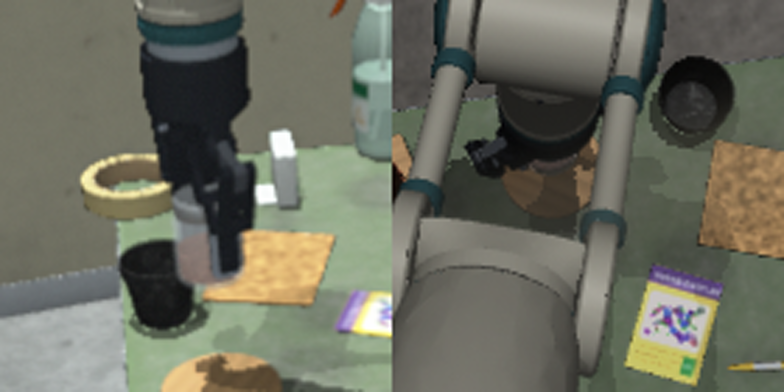

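The jar is lifted upright in the jaws (side crop about (205,235)) and the disc below is clear. Carrying it to the mat.

Call:
{"op": "drive_tool", "data": {"rows": [[[0,0,0],[-0.2,-1.1,0],4.5],[[0,0,0],[-0.5,-3,0],4.5],[[0,0,0],[-0.7,-4,0],4.5],[[0,0,0],[-0.8,-4,0],4.5],[[0,0,0],[-0.7,-4,0],4.5],[[0,0,0],[-0.6,-3,0],4.5],[[0,0,0],[-0.3,-2,0],4.5],[[0,0,0],[0,0,0],4.5]]}}

```text
clock: 7.7
position: [0.4275, -0.2302, 0.0991]
ee_rot: [-0.0, 0.973, 0.231, -0.001]
contact_force: [0.3, -0.3, -1.4]
width: 0.0497
gripper_force: 31.4
```

Call:
{"op": "drive_tool", "data": {"rows": [[[0,0,0],[0,0,-2],4.5],[[0,0,0],[0,0,-3],4.5],[[0,0,0],[0,0,-2.5],4.5],[[0,0,0],[0,0,-1.5],4.5],[[0,0,0],[0,0,-0.6],4.5],[[0,0,0],[0,0,-0.5],4.5],[[0,0,0],[0,0,-0.4],4.5],[[0,0,0],[0,0,0],4.5]]}}

```text
clock: 8.7
position: [0.4284, -0.2287, -0.005]
ee_rot: [0.0, 0.973, 0.233, 0.0]
contact_force: [-0.3, 0.3, 0.4]
width: 0.0498
gripper_force: 31.4
```

Call:
{"op": "drive_tool", "data": {"rows": [[[0,0,0],[0,0,-0.1],4.5],[[0,0,0],[0,0,-0.1],4.5],[[0,0,0],[0,0,0],4.5]]}}

```text
clock: 9.07
position: [0.4283, -0.2288, -0.007]
ee_rot: [0.0, 0.973, 0.233, 0.0]
contact_force: [0.1, -0.0, -0.5]
width: 0.05
gripper_force: 31.4
```

Call:
{"op": "drive_tool", "data": {"rows": [[[0,0,0],[0,0,-0.05],4.5],[[0,0,0],[0,0,-0.05],4.5],[[0,0,0],[0,0,0],4.5]]}}

```text
clock: 9.45
position: [0.4284, -0.2288, -0.0078]
ee_rot: [0.0, 0.973, 0.233, 0.0]
contact_force: [-1.6, 0.3, 2.8]
width: 0.0499
gripper_force: 32.0
```

It has touched down (2.8 N). I'll release and rise, then take a combined look.

Call:
{"op": "drive_tool", "data": {"rows": [[[0,0,0],[0,0,0],5.4],[[0,0,0],[0,0,0],6.5],[[0,0,0],[0,0,0],8.54],[[0,0,0],[0,0,0],8.54],[[0,0,0],[0,0,0],8.54]]}}

```text
clock: 10.07
position: [0.4283, -0.2287, -0.0081]
ee_rot: [0.0, 0.973, 0.233, -0.0]
contact_force: [-0.1, 0.3, -0.7]
width: 0.0857
gripper_force: 0.0
```

Call:
{"op": "drive_tool", "data": {"rows": [[[0,0,0],[0,0,2],8.54],[[0,0,0],[0,0,3],8.54],[[0,0,0],[0,0,4],8.54],[[0,0,0],[0,0,4],8.54],[[0,0,0],[0,0,3],8.54],[[0,0,0],[-1,4,2],8.54],[[0,0,0],[-1,5,0],8.54],[[0,0,0],[-1,5.5,0],8.54]]}}

```text
clock: 11.08
position: [0.3981, -0.0827, 0.1723]
ee_rot: [0.0, 0.973, 0.232, 0.001]
contact_force: [0.5, 0.3, -0.1]
width: 0.0853
gripper_force: 0.0
```

Call:
{"op": "drive_tool", "data": {"rows": [[[0,0,0],[-0.2,5.6,0],8.54],[[0,0,0],[-0.2,5.6,0],8.54],[[0,0,0],[-0.2,5.6,0],8.54],[[0,0,0],[-0.2,5.6,0],8.54],[[0,0,0],[-0.2,5.6,0],8.54],[[0,0,0],[-0.3,5.6,0],8.54],[[0,0,0],[-0.4,5.6,0],8.54],[[0,0,0],[0,0,0],8.54]]}}

```text
clock: 12.08
position: [0.3808, 0.3117, 0.1717]
ee_rot: [-0.001, 0.972, 0.235, 0.0]
contact_force: [0.5, -0.8, 0.2]
width: 0.0853
gripper_force: 0.0
```

```bash
python3 - <<'E'
from h import *
s=snap('side','s6.png');t=snap('top','t6.png')
p=manip.get_state()['position'];print(p)
print('tcp side px',proj('side',p+[0,0,.04]))
a=cv2.resize(s[150:350,190:350],None,fx=2.5,fy=2.5,interpolation=2)
b=cv2.resize(t[150:250,140:440],(600,200),interpolation=2)
c=np.zeros((500,800,3),np.uint8);c[:,:400]=a;b=cv2.resize(t[150:270,350:470],(400,400),interpolation=2);c[:400,400:]=b
cv2.imwrite('pics/c8.png',c[:,:,::-1])
E
```

```text
[0.38074476 0.30816237 0.1715305 ]
tcp side px (np.float64(299.5460021013775), np.float64(278.0107696415136))
```

View pics/c8.png

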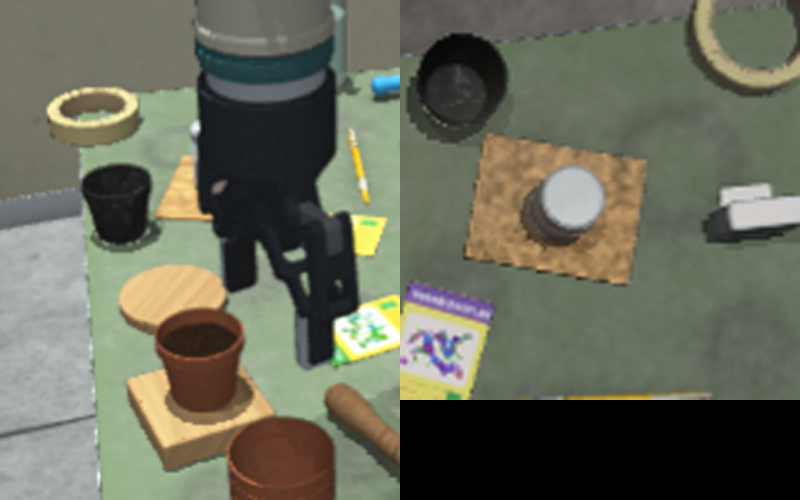

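The jar stands upright and free near the mat centre. The open tips, at (316,294) and (286,264), match the +40 mm offset. Next is the tall pot: rim z 0.118, so the tips go to about 0.093.

Call:
{"op": "drive_tool", "data": {"rows": [[[0,0,0],[0,1.1,-2],8.54],[[0,0,0],[0,0,-2.5],8.54],[[0,0,0],[0,0,-2.5],8.54],[[0,0,0],[0,0,-1.5],8.54],[[0,0,0],[0,0,-0.5],8.54],[[0,0,0],[0,0,-0.3],8.54],[[0,0,0],[0,0,-0.3],8.54],[[0,0,0],[0,0,0],8.54]]}}

```text
clock: 13.18
position: [0.3815, 0.3194, 0.0762]
ee_rot: [-0.0, 0.973, 0.233, 0.0]
contact_force: [-0.8, -0.3, 0.3]
width: 0.0854
gripper_force: 0.0
```

Call:
{"op": "drive_tool", "data": {"rows": [[[0,0,0],[0,0,-0.3],8.54],[[0,0,0],[0,0,-0.4],8.54],[[0,0,0],[0,0,-0.5],8.54],[[0,0,0],[0,0,-0.5],8.54],[[0,0,0],[0,0,-0.5],8.54],[[0,0,0],[0,0,0],8.54]]}}

```text
clock: 13.92
position: [0.381, 0.319, 0.0534]
ee_rot: [0.0, 0.973, 0.233, -0.001]
contact_force: [1.0, -0.3, -0.8]
width: 0.0855
gripper_force: 0.0
```

Call:
{"op": "drive_tool", "data": {"rows": [[[0,0,0],[0,0,0],7.5],[[0,0,0],[0,0,0],7],[[0,0,0],[0,0,0],6.2],[[0,0,0],[0,0,0],6.2],[[0,0,0],[0,0,0],6.2]], "force": 30}}

```text
clock: 14.55
position: [0.3815, 0.3197, 0.0545]
ee_rot: [-0.0, 0.973, 0.233, 0.0]
contact_force: [-1.3, 1.3, 5.3]
width: 0.0666
gripper_force: 34.1
```

Gripped at 67 mm, which matches the rim. Lifting now, then measuring.

Call:
{"op": "drive_tool", "data": {"rows": [[[0,0,0],[0,0,0.5],6.2],[[0,0,0],[0,0,1.5],6.2],[[0,0,0],[0,0,2],6.2],[[0,0,0],[0,0,2.5],6.2],[[0,0,0],[0,0,2],6.2],[[0,0,0],[0,0,1],6.2],[[0,0,0],[0,0,0],6.2]]}}

```text
clock: 15.42
position: [0.3815, 0.3192, 0.1491]
ee_rot: [0.0, 0.973, 0.233, 0.0]
contact_force: [-1.0, 0.4, -1.9]
width: 0.0668
gripper_force: 33.8
```

```bash
python3 - <<'E'
from h import *
s=snap('side','s7.png');t=snap('top','t7.png')
p=manip.get_state()['position'];print(p)
c=np.zeros((480,800,3),np.uint8);c[:,:400]=cv2.resize(s[200:420,220:403],(400,480),interpolation=2)
c[:400,400:]=cv2.resize(t[170:290,120:240],(400,400),interpolation=2)
cv2.imwrite('pics/c9.png',c[:,:,::-1])
E
```

```text
[0.38075542 0.31883851 0.14812691]
```

View pics/c9.png

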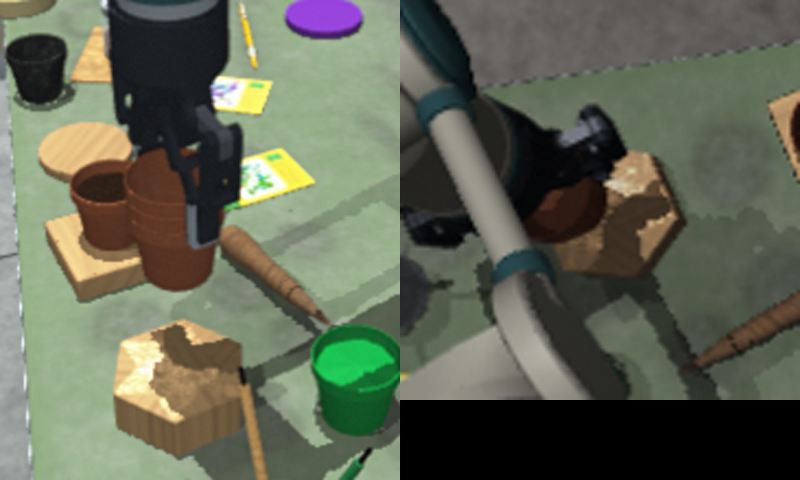

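The pot is lifted upright and level, and clears the short pot. The bare hexagon is visible in the side crop around (181,372). Carrying it to the round riser.

Call:
{"op": "drive_tool", "data": {"rows": [[[0,0,0],[0.3,-1.2,0],6.2],[[0,0,0],[0.7,-2.8,0],6.2],[[0,0,0],[1,-4,0],6.2],[[0,0,0],[1.1,-4.5,0],6.2],[[0,0,0],[1.2,-4.5,0],6.2],[[0,0,0],[1.2,-4.5,0],6.2],[[0,0,0],[1.1,-4.5,0],6.2],[[0,0,0],[1,-4,0],6.2]]}}

```text
clock: 16.52
position: [0.4569, 0.0169, 0.1484]
ee_rot: [0.0, 0.973, 0.232, -0.001]
contact_force: [0.7, 0.2, -0.9]
width: 0.0669
gripper_force: 33.9
```

Call:
{"op": "drive_tool", "data": {"rows": [[[0,0,0],[0.7,-2.8,0],6.2],[[0,0,0],[0.3,-1.2,0],6.2],[[0,0,0],[0,0,-2],6.2],[[0,0,0],[0,0,-3],6.2],[[0,0,0],[0,0,-3],6.2],[[0,0,0],[0,0,-1.5],6.2],[[0,0,0],[0,0,-1],6.2],[[0,0,0],[0,0,0],6.2]]}}

```text
clock: 17.52
position: [0.4667, -0.0204, 0.0434]
ee_rot: [-0.0, 0.972, 0.233, -0.001]
contact_force: [-0.3, -0.3, -0.8]
width: 0.0669
gripper_force: 34.0
```

```bash
python3 - <<'E'
from h import *
print('hex side',at('side',303,370.6,.036))
s=snap('side','s8.png');p=manip.get_state()['position'];print(p)
c=cv2.resize(s[160:310,200:350],(600,600),interpolation=2)
cv2.imwrite('pics/c10.png',c[:,:,::-1])
f=lambda q:((np.array(proj('side',q))-[200,160])*4).round()
b=p[2]-.0545+.036
print('expected foot centre',f([p[0],p[1],b]),'riser c',f([.4677,-.02,.012]))
E
```

```text
hex side [0.38160487 0.32301983 0.036     ]
[ 0.46729563 -0.02056102  0.04398402]
expected foot centre [234. 413.] riser c [235. 434.]
```

View pics/c10.png

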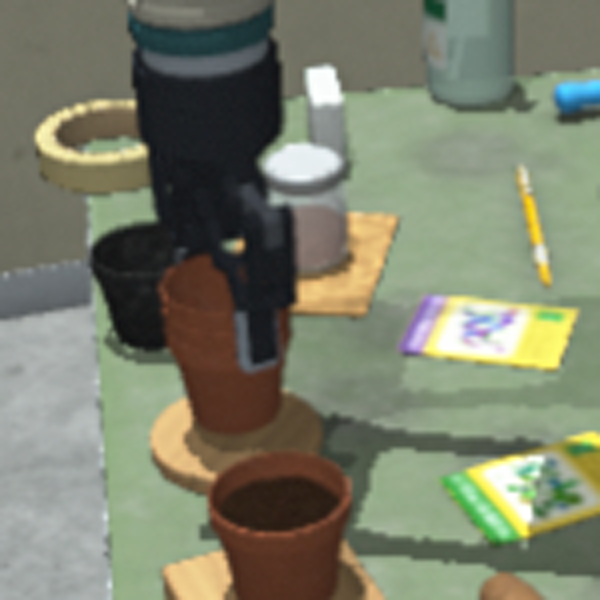

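The pot hovers over the disc: foot centre x≈234, disc x≈237, so it is centred. Lowering gently.

Call:
{"op": "drive_tool", "data": {"rows": [[[0,0,0],[0.05,0.05,-0.5],6.2],[[0,0,0],[0,0,-0.4],6.2],[[0,0,0],[0,0,-0.2],6.2],[[0,0,0],[0,0,-0.1],6.2],[[0,0,0],[0,0,0],6.2]]}}

```text
clock: 18.2
position: [0.4678, -0.0203, 0.0319]
ee_rot: [0.0, 0.973, 0.233, -0.0]
contact_force: [-0.2, -0.1, -1.3]
width: 0.0667
gripper_force: 34.0
```

Call:
{"op": "drive_tool", "data": {"rows": [[[0,0,0],[0,0,-0.1],6.2],[[0,0,0],[0,0,0],6.2]]}}

```text
clock: 18.45
position: [0.4678, -0.0202, 0.0309]
ee_rot: [0.0, 0.973, 0.233, -0.0]
contact_force: [0.7, 0.5, -0.6]
width: 0.0669
gripper_force: 34.0
```

Call:
{"op": "drive_tool", "data": {"rows": [[[0,0,0],[0,0,-0.05],6.2],[[0,0,0],[0,0,-0.05],6.2],[[0,0,0],[0,0,0],6.2]]}}

```text
clock: 18.82
position: [0.4679, -0.0203, 0.0305]
ee_rot: [0.0, 0.973, 0.233, 0.0]
contact_force: [-2.1, 0.8, 4.5]
width: 0.0665
gripper_force: 34.4
```

Touched down. Releasing, rising and moving over the short pot.

Call:
{"op": "drive_tool", "data": {"rows": [[[0,0,0],[0,0,0],7],[[0,0,0],[0,0,0],7.8],[[0,0,0],[0,0,0],8.54],[[0,0,0],[0,0,0],8.54],[[0,0,0],[0,0,1],8.54],[[0,0,0],[0,0,3],8.54],[[0,0,0],[0,0,4],8.54],[[0,0,0],[0,0,4],8.54]]}}

```text
clock: 19.82
position: [0.4677, -0.0202, 0.1517]
ee_rot: [0.0, 0.973, 0.233, 0.0]
contact_force: [-0.3, -0.0, 0.6]
width: 0.0856
gripper_force: 0.0
```

Call:
{"op": "drive_tool", "data": {"rows": [[[0,0,0],[-0.6,3,0],8.54],[[0,0,0],[-1,5,0],8.54],[[0,0,0],[-1,5,0],8.54],[[0,0,0],[-0.5,3.1,0],8.54],[[0,0,0],[0,0,-3],8.54],[[0,0,0],[0,0,-4],8.54],[[0,0,0],[0,0,-2.5],8.54],[[0,0,0],[0,0,0],8.54]]}}

```text
clock: 20.82
position: [0.4353, 0.1406, 0.054]
ee_rot: [-0.0, 0.973, 0.233, -0.002]
contact_force: [0.6, -0.3, 0.6]
width: 0.0854
gripper_force: 0.0
```

```bash
python3 - <<'E'
from h import *
t=snap('top','t9.png');s=snap('side','s9.png');p=manip.get_state()['position'];print(p)
c=np.zeros((400,800,3),np.uint8);c[:,:400]=cv2.resize(s[180:330,200:350],(400,400),interpolation=2)
c[:,400:]=cv2.resize(t[140:260,260:380],(400,400),interpolation=2)
cv2.imwrite('pics/c11.png',c[:,:,::-1])
E
```

```text
[0.43758755 0.14084888 0.05585351]
```

View pics/c11.png

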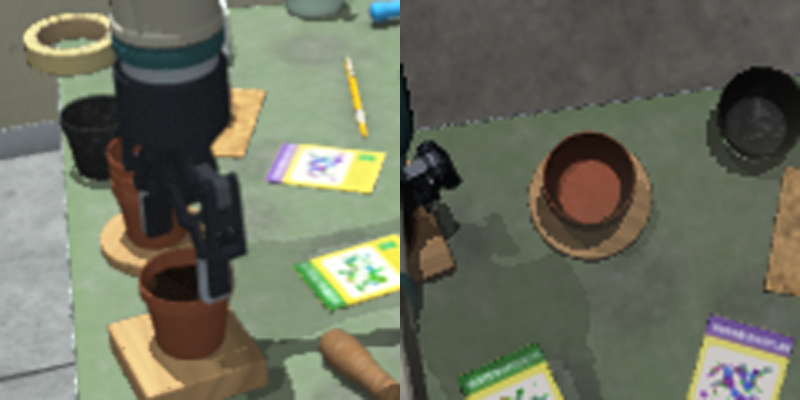

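The tall pot stands upright on the disc: top crop rim centre (590,179), disc centre about (590,198). The jaws straddle the short pot. Descending and gripping.

Call:
{"op": "drive_tool", "data": {"rows": [[[0,0,0],[0,0,-0.8],8.54],[[0,0,0],[0,0,-0.5],8.54],[[0,0,0],[0,0,-0.5],8.54],[[0,0,0],[0,0,-0.5],8.54],[[0,0,0],[0,0,-0.5],8.54],[[0,0,0],[0,0,-0.5],8.54],[[0,0,0],[0,0,-0.4],8.54],[[0,0,0],[0,0,0],8.54]]}}

```text
clock: 21.92
position: [0.4366, 0.1407, 0.0176]
ee_rot: [0.0, 0.973, 0.233, -0.0]
contact_force: [0.1, -0.4, -0.7]
width: 0.0848
gripper_force: 0.0
```

Call:
{"op": "drive_tool", "data": {"rows": [[[0,0,0],[0,0,0],7.5],[[0,0,0],[0,0,0],7],[[0,0,0],[0,0,0],6.2],[[0,0,0],[0,0,0],6.2],[[0,0,0],[0,0,0],6.2]], "force": 30}}

```text
clock: 22.55
position: [0.4371, 0.1408, 0.0186]
ee_rot: [0.0, 0.973, 0.233, 0.0]
contact_force: [-1.4, -0.2, 5.5]
width: 0.0656
gripper_force: 32.8
```

```bash
python3 - <<'E'
from h import *
print('tall',at('top',317,193.7,.094),'disc',at('top',316.9,199.4,.012),'jar',at('top',401.9,210,.073))
for a in((.4678,-.0202),):print(proj('top',[*a,.094]))
print(manip.get_state()['position'])
E
```

```text
tall [ 0.4668231  -0.02146285  0.094     ] disc [ 0.46743444 -0.02156194  0.012     ] jar [ 0.42583316 -0.22954159  0.073     ]
(np.float64(316.4685548975322), np.float64(193.31281655464966))
[0.43706299 0.14078291 0.01855898]
```

The tall pot is centred to within 1 mm of the disc. Lifting the short pot and fitting the empty hexagon's outline for its exact centre.

Call:
{"op": "drive_tool", "data": {"rows": [[[0,0,0],[0,0,0.5],6.2],[[0,0,0],[0,0,1.5],6.2],[[0,0,0],[0,0,2],6.2],[[0,0,0],[0,0,2],6.2],[[0,0,0],[0,0,1.5],6.2],[[0,0,0],[0,0,0.5],6.2],[[0,0,0],[0,0,0],6.2]]}}

```text
clock: 23.42
position: [0.4367, 0.1408, 0.0979]
ee_rot: [0.0, 0.973, 0.233, 0.0]
contact_force: [0.2, 0.0, -0.7]
width: 0.0661
gripper_force: 33.7
```

```bash
cat > fit.py <<'E'
from h import *
from scipy.optimize import minimize
def fit(n,f,x0,nside,flat,h,win):
    im=cv2.imread('pics/'+f);hsv=cv2.cvtColor(im,cv2.COLOR_BGR2HSV)
    m=((hsv[...,0]>8)&(hsv[...,0]<24)&(hsv[...,1]>75)&(hsv[...,2]>50)).astype(np.uint8)
    u0,v0,u1,v1=win;mm=np.zeros_like(m);mm[v0:v1,u0:u1]=m[v0:v1,u0:u1]
    k,l,st,_=cv2.connectedComponentsWithStats(mm);i=1+np.argmax(st[1:,4]);mm=(l==i).astype(np.uint8)
    R=flat/2/np.cos(np.pi/nside)
    def model(q):
        a=q[2]+np.arange(nside)*2*np.pi/nside
        pts=[proj(n,[q[0]+R*np.cos(t),q[1]+R*np.sin(t),z]) for t in a for z in(0,h)]
        hull=cv2.convexHull(np.array(pts,np.float32))
        o=np.zeros(m.shape,np.uint8);cv2.fillConvexPoly(o,np.round(hull*16).astype(np.int32),1,shift=4);return o
    def cost(q):
        o=model(q);return 1-(o&mm).sum()/max(1,(o|mm).sum())
    best=min((minimize(cost,[*x0,a],method='Nelder-Mead',options=dict(initial_simplex=np.array([[*x0,a],[x0[0]+.006,x0[1],a],[x0[0],x0[1]+.006,a],[*x0,a+.2]]))) for a in np.linspace(0,2*np.pi/nside,6)[:-1]),key=lambda r:r.fun)
    print(n,f,best.x.round(4),best.fun.round(3),mm.sum())
E
python3 - <<'E'
from fit import *
fit('side','s8.png',(.384,.321),6,.094,.036,(255,330,345,430))
fit('top','t9.png',(.384,.321),6,.094,.036,(150,205,215,265))
E
```

```text
Traceback (most recent call last):
  File "fit.py", line 16, in fit
    best=min((minimize(cost,[*x0,a],method='Nelder-Mead',options=dict(initial_simplex=np.array([[*x0,a],[x0[0]+.006,x0[1],a],[x0[0],x0[1]+.006,a],[*x0,a+.2]]))) for a in np.linspace(0,2*np.pi/nside,6)[:-1]),key=lambda r:r.fun)
  File "fit.py", line 16, in <genexpr>
    best=min((minimize(cost,[*x0,a],method='Nelder-Mead',options=dict(initial_simplex=np.array([[*x0,a],[x0[0]+.006,x0[1],a],[x0[0],x0[1]+.006,a],[*x0,a+.2]]))) for a in np.linspace(0,2*np.pi/nside,6)[:-1]),key=lambda r:r.fun)
              ~~~~~~~~^^^^^^^^^^^^^^^^^^^^^^^^^^^^^^^^^^^^^^^^^^^^^^^^^^^^^^^^^^^^^^^^^^^^^^^^^^^^^^^^^^^^^^^^^^^^^^^^^^^^^^^^^^^^^^^^^^^^^^^^^^^^^^^^^^^^^^^^^^
  File "fit.py", line 15, in cost
    o=model(q);return 1-(o&mm).sum()/max(1,(o|mm).sum())
  File "fit.py", line 11, in model
    pts=[proj(n,[q[0]+R*np.cos(t),q[1]+R*np.sin(t),z]) for t in a for z in(0,h)]
         ~~~~^^^^^^^^^^^^^^^^^^^^^^^^^^^^^^^^^^^^^^^^^
  File "h.py", line 14, in proj
    c=eyes.get_calibration(n);K=np.array(c['camera_matrix'],float);V=np.array(c['view'],float)
ValueError: time passes only in moves, steps and waits
```

Calibration has to be cached rather than queried on every call.

```bash
sed -i 's/eyes.get_calibration(n)/CAL[n]/' h.py; sed -i "2a CAL={n:eyes.get_calibration(n) for n in('top','side')}" h.py
python3 - <<'E'
from fit import *
fit('side','s8.png',(.384,.321),6,.094,.036,(255,330,345,430))
fit('top','t9.png',(.384,.321),6,.094,.036,(150,205,215,265))
print(manip.get_state()['clock'])
E
```

```text
side s8.png [0.3832 0.3176 0.452 ] 0.465 1991
top t9.png [0.3866 0.3282 0.339 ] 0.644 492
23.425
```

```bash
sed -i "s/^    m=.*/    b,g,r=[im[...,i].astype(int) for i in range(3)];m=((r>g+8)\&(r>50)).astype(np.uint8)/" fit.py
sed -i "s/mm=(l==i).astype(np.uint8)/mm=cv2.morphologyEx((l==i).astype(np.uint8),cv2.MORPH_OPEN,np.ones((5,5)))/" fit.py
python3 - <<'E'
from fit import *
fit('side','s8.png',(.384,.321),6,.094,.036,(265,330,342,420))
im=cv2.imread('pics/t9.png')
a=cv2.imread('pics/s8.png')[325:425,255:355];b=cv2.imread('pics/t9.png')[185:285,130:230]
cv2.imwrite('pics/c12.png',cv2.resize(np.hstack([a,b]),None,fx=4,fy=4,interpolation=2))
E
```

```text
side s8.png [0.383  0.3178 0.5072] 0.419 2026
```

View pics/c12.png

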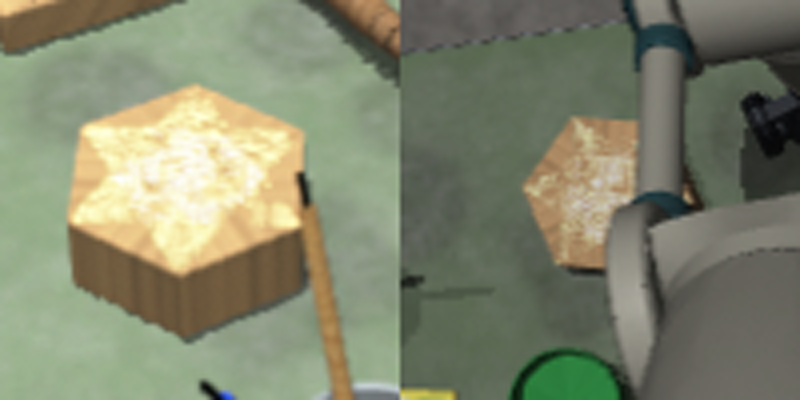

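Side crop of the bare hexagon: top vertices at (195,85), (304,130), (304,232), (185,277), (70,225) and (82,128). I'll compute the centre from these.

```bash
python3 - <<'E'
from h import *
q=np.array([at('side',255+(x+.5)/4-.5,325+(y+.5)/4-.5,.036) for x,y in((195,85),(304,130),(304,232),(185,277),(70,225),(82,128))])
c=q.mean(0);print(c,[np.linalg.norm(a-c).round(4) for a in q])
print([((q[i]+q[i+3])/2).round(4) for i in range(3)])
# top, from the start view's c1 crop
k=np.array([at('top',150+(x+.5)/4-.5,160+(y+.5)/4-.5,.036) for x,y in((95,217),(180,225),(215,297),(165,370),(75,362))])
print(k.round(4),(k[0]+k[3])/2,(k[1]+k[4])/2)
E
```

```text
[0.38292737 0.31897131 0.036     ] [np.float64(0.0552), np.float64(0.0546), np.float64(0.0558), np.float64(0.054), np.float64(0.0544), np.float64(0.055)]
[array([0.3828, 0.3184, 0.036 ]), array([0.3829, 0.3187, 0.036 ]), array([0.3831, 0.3198, 0.036 ])]
[[0.4344 0.3421 0.036 ]
 [0.428  0.2882 0.036 ]
 [0.3818 0.266  0.036 ]
 [0.3365 0.2975 0.036 ]
 [0.3428 0.3542 0.036 ]] [0.38543381 0.31977791 0.036     ] [0.3853958  0.32116985 0.036     ]
```

The radii are 54–56 mm against 54.3 expected. Averaging with the top view puts the hexagon centre at (0.384,0.3195).

Call:
{"op": "drive_tool", "data": {"rows": [[[0,0,0],[-0.4,1.4,0.5],6.2],[[0,0,0],[-1,3.5,0.5],6.2],[[0,0,0],[-1.3,4,0],6.2],[[0,0,0],[-1.3,4.5,0],6.2],[[0,0,0],[-1,3,0],6.2],[[0,0,0],[-0.3,1.5,0],6.2],[[0,0,0],[0,0,0],6.2],[[0,0,0],[0,0,0],6.2]]}}

```text
clock: 24.42
position: [0.3839, 0.3189, 0.1077]
ee_rot: [0.001, 0.973, 0.233, -0.0]
contact_force: [0.8, -0.1, -0.7]
width: 0.0661
gripper_force: 33.8
```

Call:
{"op": "drive_tool", "data": {"rows": [[[0,0,0],[0,0,-2],6.2],[[0,0,0],[0,0,-2.5],6.2],[[0,0,0],[0,0,-1.5],6.2],[[0,0,0],[0,0,-0.8],6.2],[[0,0,0],[0,0,-0.4],6.2],[[0,0,0],[0,0,-0.3],6.2],[[0,0,0],[0,0,0],6.2],[[0,0,0],[0,0,0],6.2]]}}

```text
clock: 25.42
position: [0.384, 0.32, 0.0333]
ee_rot: [-0.0, 0.973, 0.233, 0.0]
contact_force: [0.2, 0.9, -1.5]
width: 0.0656
gripper_force: 33.8
```

Call:
{"op": "drive_tool", "data": {"rows": [[[0,0,0],[0,0,-0.15],6.2],[[0,0,0],[0,0,-0.1],6.2],[[0,0,0],[0,0,0],6.2]]}}

```text
clock: 25.8
position: [0.3837, 0.3197, 0.0304]
ee_rot: [0.0, 0.973, 0.233, -0.0]
contact_force: [-0.4, 0.8, -0.0]
width: 0.066
gripper_force: 33.8
```

Call:
{"op": "drive_tool", "data": {"rows": [[[0,0,0],[0,0,-0.05],6.2],[[0,0,0],[0,0,0],6.2]]}}

```text
clock: 26.05
position: [0.3838, 0.3198, 0.0299]
ee_rot: [0.0, 0.973, 0.233, -0.0]
contact_force: [-0.5, 0.4, -0.8]
width: 0.066
gripper_force: 33.8
```

Call:
{"op": "drive_tool", "data": {"rows": [[[0,0,0],[0,0,-0.05],6.2],[[0,0,0],[0,0,0],6.2]]}}

```text
clock: 26.3
position: [0.3838, 0.3198, 0.0296]
ee_rot: [0.0, 0.973, 0.233, 0.0]
contact_force: [-1.1, -0.2, 1.3]
width: 0.0662
gripper_force: 33.9
```

Touched down. Releasing, rising and returning to the jar.

Call:
{"op": "drive_tool", "data": {"rows": [[[0,0,0],[0,0,0],7],[[0,0,0],[0,0,0],7.8],[[0,0,0],[0,0,0],8.54],[[0,0,0],[0,0,0],8.54],[[0,0,0],[0,0,1],8.54],[[0,0,0],[0,0,3],8.54],[[0,0,0],[0,0,4],8.54],[[0,0,0],[0,0,4],8.54]]}}

```text
clock: 27.3
position: [0.3838, 0.3197, 0.1512]
ee_rot: [-0.0, 0.973, 0.233, 0.0]
contact_force: [0.6, 0.4, 0.1]
width: 0.085
gripper_force: 0.0
```

Call:
{"op": "drive_tool", "data": {"rows": [[[0,0,0],[0.3,-3,0],8.54],[[0,0,0],[0.4,-5,0],8.54],[[0,0,0],[0.4,-5.5,0],8.54],[[0,0,0],[0.4,-5.5,0],8.54],[[0,0,0],[0.4,-5.5,0],8.54],[[0,0,0],[0.4,-5.5,0],8.54],[[0,0,0],[0.4,-5.5,0],8.54],[[0,0,0],[0.4,-5.5,0],8.54]]}}

```text
clock: 28.3
position: [0.415, -0.0921, 0.1504]
ee_rot: [0.0, 0.973, 0.233, 0.001]
contact_force: [1.6, -0.7, -0.2]
width: 0.0854
gripper_force: 0.0
```

Call:
{"op": "drive_tool", "data": {"rows": [[[0,0,0],[0.4,-5.5,0],8.54],[[0,0,0],[0.4,-5,0],8.54],[[0,0,0],[0.4,-3.4,0],8.54],[[0,0,0],[0,0,-1],8.54],[[0,0,0],[0,0,-2],8.54],[[0,0,0],[0,0,-2],8.54],[[0,0,0],[0,0,0],8.54],[[0,0,0],[0,0,0],8.54]]}}

```text
clock: 29.3
position: [0.4271, -0.2288, 0.1001]
ee_rot: [0.0, 0.972, 0.233, 0.0]
contact_force: [0.6, -1.2, -0.3]
width: 0.0852
gripper_force: 0.0
```

```bash
python3 - <<'E'
from h import *
t=snap('top','t10.png');s=snap('side','s10.png');p=manip.get_state()['position'];print(p)
c=np.zeros((400,800,3),np.uint8);c[:,:400]=cv2.resize(t[170:270,150:250],(400,400),interpolation=2)
c[:,400:]=cv2.resize(t[180:280,200:300],(400,400),interpolation=2)
c[:,400:]=cv2.resize(s[230:430,210:410],(400,400),interpolation=2)
cv2.imwrite('pics/c13.png',c[:,:,::-1])
E
```

```text
[ 0.4274112  -0.22927057  0.10040533]
```

View pics/c13.png

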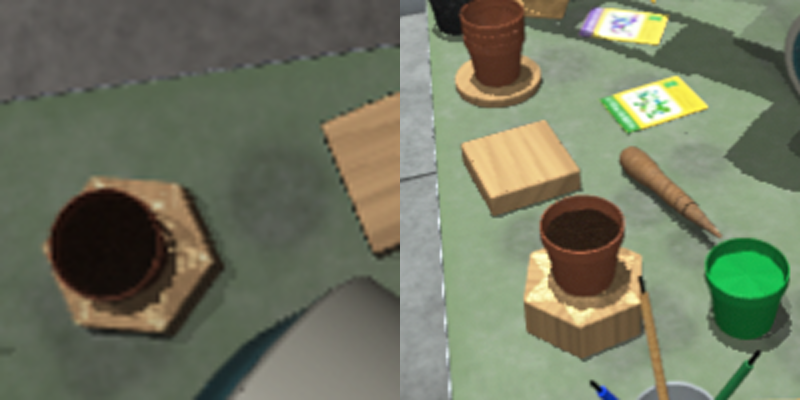

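The short pot is upright on the hexagon (top crop rim (106,245)). The square's top corners in the side crop are about (62,145), (145,122), (180,171) and (92,197). Gripping the jar now.

Call:
{"op": "drive_tool", "data": {"rows": [[[0,0,0],[0,0,-1.5],8.54],[[0,0,0],[0,0,-2],8.54],[[0,0,0],[0,0,-2],8.54],[[0,0,0],[0,0,-2],8.54],[[0,0,0],[0,0,-1.5],8.54],[[0,0,0],[0,0,-1],8.54],[[0,0,0],[0,0,-0.7],8.54],[[0,0,0],[0,0,0],8.54]]}}

```text
clock: 30.4
position: [0.4268, -0.2292, -0.0076]
ee_rot: [-0.0, 0.973, 0.233, -0.0]
contact_force: [-0.1, 0.3, 0.3]
width: 0.0852
gripper_force: 0.0
```

Call:
{"op": "drive_tool", "data": {"rows": [[[0,0,0],[0,0,0],6],[[0,0,0],[0,0,0],5.4],[[0,0,0],[0,0,0],4.5],[[0,0,0],[0,0,0],4.5],[[0,0,0],[0,0,0],4.5],[[0,0,0],[0,0,0],4.5]], "force": 30}}

```text
clock: 31.15
position: [0.4271, -0.2294, -0.0068]
ee_rot: [0.0, 0.973, 0.233, 0.0]
contact_force: [-1.3, 1.3, 5.8]
width: 0.05
gripper_force: 31.2
```

Call:
{"op": "drive_tool", "data": {"rows": [[[0,0,0],[0,0,0.5],4.5],[[0,0,0],[0,0,1.5],4.5],[[0,0,0],[0,0,2.5],4.5],[[0,0,0],[0,0,3],4.5],[[0,0,0],[0,0,3],4.5],[[0,0,0],[0,0,2.5],4.5],[[0,0,0],[0,0,1],4.5],[[0,0,0],[0,0,0],4.5]]}}

```text
clock: 32.15
position: [0.4269, -0.2293, 0.1326]
ee_rot: [0.0, 0.973, 0.233, 0.0]
contact_force: [-0.3, 0.1, -1.1]
width: 0.0499
gripper_force: 31.4
```

```bash
python3 - <<'E'
from h import *
print('short',at('top',150+26.5,170+61.2,.094))
q=np.array([at('side',210+x/2-.25,230+y/2-.25,.025) for x,y in((62,145),(145,122),(180,171),(92,197))]);print(q.round(4),q.mean(0),[np.linalg.norm(q[i]-q[i-1]).round(3) for i in range(4)])
fs=cv2.imread('pics/t10.png')[185:240,225:280]
b=fs.astype(int);m=((b[...,2]>b[...,1]+15)&(b[...,2]>90)).astype(np.uint8)
cs=max(cv2.findContours(m,0,2)[0],key=cv2.contourArea);r=cv2.minAreaRect(cs);print(r)
print('sq top',at('top',225+r[0][0],185+r[0][1],.025))
E
```

```text
short [0.38321326 0.31782149 0.094     ]
[[0.4977 0.1168 0.025 ]
 [0.415  0.0852 0.025 ]
 [0.382  0.1664 0.025 ]
 [0.4648 0.1978 0.025 ]] [0.43986009 0.14153838 0.025     ] [np.float64(0.087), np.float64(0.088), np.float64(0.088), np.float64(0.089)]
((27.868345260620117, 24.96597671508789), (34.97459030151367, 35.68169403076172), 67.61986541748047)
sq top [0.44146   0.1422318 0.025    ]
```

The square centre is (0.4405,0.1415), and the short pot is within 2 mm of the hexagon centre. Carrying the jar over the square.

Call:
{"op": "drive_tool", "data": {"rows": [[[0,0,0],[0.1,1.5,0],4.5],[[0,0,0],[0.1,3,0],4.5],[[0,0,0],[0.2,4.5,0],4.5],[[0,0,0],[0.2,5,0],4.5],[[0,0,0],[0.2,5,0],4.5],[[0,0,0],[0.2,5,0],4.5],[[0,0,0],[0.2,5,0],4.5],[[0,0,0],[0.2,4,0],4.5]]}}

```text
clock: 33.15
position: [0.439, 0.1034, 0.1313]
ee_rot: [-0.0, 0.972, 0.233, -0.001]
contact_force: [0.2, -1.2, -1.4]
width: 0.0499
gripper_force: 31.4
```

Call:
{"op": "drive_tool", "data": {"rows": [[[0,0,0],[0,2.7,0],4.5],[[0,0,0],[0,1.4,0],4.5],[[0,0,0],[0,0,-1.5],4.5],[[0,0,0],[0,0,-3],4.5],[[0,0,0],[0,0,-3],4.5],[[0,0,0],[0,0,-2],4.5],[[0,0,0],[0,0,-1],4.5],[[0,0,0],[0,0,0],4.5]]}}

```text
clock: 34.15
position: [0.4402, 0.1415, 0.0268]
ee_rot: [0.0, 0.973, 0.233, -0.001]
contact_force: [0.1, 0.7, -0.8]
width: 0.05
gripper_force: 31.4
```

Call:
{"op": "drive_tool", "data": {"rows": [[[0,0,0],[0,0,0],4.5],[[0,0,0],[0,0,-0.5],4.5],[[0,0,0],[0,0,-0.3],4.5],[[0,0,0],[0,0,-0.2],4.5],[[0,0,0],[0,0,0],4.5]]}}

```text
clock: 34.78
position: [0.4407, 0.1417, 0.0173]
ee_rot: [0.0, 0.973, 0.233, -0.0]
contact_force: [0.1, 0.1, -0.5]
width: 0.05
gripper_force: 31.4
```

Call:
{"op": "drive_tool", "data": {"rows": [[[0,0,0],[0,0,-0.15],4.5],[[0,0,0],[0,0,-0.1],4.5],[[0,0,0],[0,0,0],4.5]]}}

```text
clock: 35.15
position: [0.4408, 0.1418, 0.0148]
ee_rot: [0.0, 0.973, 0.233, -0.0]
contact_force: [0.3, -0.2, -0.8]
width: 0.0501
gripper_force: 31.4
```

Call:
{"op": "drive_tool", "data": {"rows": [[[0,0,0],[0,0,-0.05],4.5],[[0,0,0],[0,0,0],4.5]]}}

```text
clock: 35.4
position: [0.4408, 0.1418, 0.0144]
ee_rot: [0.0, 0.973, 0.233, 0.0]
contact_force: [0.3, -0.2, -0.6]
width: 0.0498
gripper_force: 31.4
```

Call:
{"op": "drive_tool", "data": {"rows": [[[0,0,0],[0,0,-0.05],4.5],[[0,0,0],[0,0,0],4.5]]}}

```text
clock: 35.65
position: [0.4409, 0.1418, 0.0142]
ee_rot: [0.0, 0.973, 0.233, 0.0]
contact_force: [0.2, 0.0, 3.2]
width: 0.0494
gripper_force: 32.0
```

Touched down. Releasing, rising and clearing away for the final look.

Call:
{"op": "drive_tool", "data": {"rows": [[[0,0,0],[0,0,0],5.4],[[0,0,0],[0,0,0],6.5],[[0,0,0],[0,0,0],8.54],[[0,0,0],[0,0,0],8.54],[[0,0,0],[0,0,0],8.54],[[0,0,0],[0,0,1.5],8.54],[[0,0,0],[0,0,3],8.54],[[0,0,0],[0,0,4],8.54]]}}

```text
clock: 36.65
position: [0.4399, 0.1416, 0.0991]
ee_rot: [-0.0, 0.973, 0.233, -0.001]
contact_force: [1.2, 1.1, -0.2]
width: 0.0855
gripper_force: 0.0
```

Call:
{"op": "drive_tool", "data": {"rows": [[[0,0,0],[0,0,5],8.54],[[0,0,0],[0,0,4],8.54],[[0,0,0],[-1,-5,1],8.54],[[0,0,0],[-1,-5,0],8.54],[[0,0,0],[-1,-5,0],8.54],[[0,0,0],[-1,-5,0],8.54],[[0,0,0],[-1,-5,0],8.54],[[0,0,0],[-1,-5,0],8.54]]}}

```text
clock: 37.65
position: [0.3802, -0.1597, 0.1991]
ee_rot: [0.0, 0.973, 0.233, 0.0]
contact_force: [1.2, -0.2, -0.3]
width: 0.0855
gripper_force: 0.0
```

Call:
{"op": "drive_tool", "data": {"rows": [[[0,0,0],[-1,-5,0],8.54],[[0,0,0],[-1,-5,0],8.54],[[0,0,0],[-1,-5,0],8.54],[[0,0,0],[-1,-5,0],8.54],[[0,0,0],[0,0,0],8.54],[[0,0,0],[0,0,0],8.54]]}}

```text
clock: 38.4
position: [0.3405, -0.3575, 0.1985]
ee_rot: [-0.001, 0.973, 0.232, -0.0]
contact_force: [0.4, -0.9, 0.3]
width: 0.0857
gripper_force: 0.0
```

```bash
python3 - <<'E'
from h import *
t=snap('top','t11.png');s=snap('side','s11.png');print(manip.get_state()['position'])
c=np.zeros((600,800,3),np.uint8);c[:300]=cv2.resize(t[155:260,150:430],(800,300),interpolation=2)
c[300:,:400]=cv2.resize(s[170:370,210:410],(400,300),interpolation=2)
c[300:,400:]=cv2.resize(t[180:240,220:300],(400,300),interpolation=2)
cv2.imwrite('pics/c14.png',c[:,:,::-1])
E
```

```text
[ 0.34085611 -0.35686042  0.1988177 ]
```

View pics/c14.png

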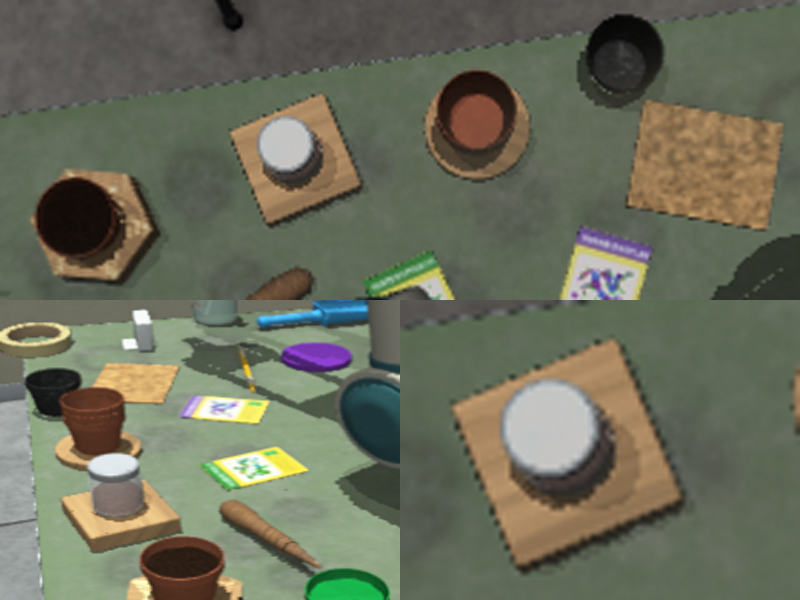

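All three stand upright, free and on their new risers. The black pot and the meter have not moved, and the mat is empty. In the lower-right crop the jar lid is at (551,427) and the square's centre at (568,451). I'll check that numerically and hand in if it is within 5 mm.

```bash
python3 - <<'E'
from h import *
a=at('top',220+30.2,180+25.4,.094);b=at('top',220+33.6,180+30.2,.025);print(a,b)
if np.linalg.norm((a-b)[:2])<.005: print(job.sign_off())
E
```

```text
[0.44177102 0.14012323 0.094     ] [0.44081546 0.14037396 0.025     ]
the job is handed in; nothing more can be done
None
```

The job is handed in at about 38 s: the jar was parked on the mat first, and the tall pot (low riser), jar (middle) and short pot (high) now stand upright, released and within about 2 mm of centre by camera, with nothing tipped and the black pot and meter left alone.

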